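# Spring test of newly formed tweezers on the gap gauge

### The arm

A 7-joint arm with a two-finger parallel gripper is mounted at the origin on a cart in front of the work surface, level with it; the furniture and walls round the work are solid. World frame = base frame: x ahead of the robot, y to its left, z up, the work surface at z = 0. Lengths are in mm, angles in rad, forces in N, time in s.
With the tool pointing down it reaches from about 400 to 875 mm from the base axis. Payload 4.4 kg.
Tool frame: the origin (TCP) lies at the very end of the fingers, on their centre line; the grasp point (between the pads) lies 19 mm behind it; z points along the fingers, y is the direction in which the jaws open and shut (so a half turn about z gives the same grasp; the last joint's range is limited). The gripper opens to 85 mm and grips with 20 to 120 N. Pads are 22 mm wide; open, the fingers measure 114 mm over their backs; the gripper's body (76 mm by 85 mm) begins 54 mm behind the grasp point. The pads swing forward as they close: fully open they stand 13 mm farther back than shut.
Start: joints at [1.28, 0.628, 0.038, 1.517, -0.027, 0.996, -0.02], TCP at [144.92, -633.653, 231.313] pointing down, gripper open.
Joint ranges: [-3.06, 3.06], [-0.37, 2.12], [-1.25, 1.32], [0.18, 2.47], [-1.1, 4.24], [0.23, 1.98], [-2.94, 2.94]. Speed limits (rad/s): [2.57, 2.57, 3.14, 3.14, 3.14, 3.14, 3.14].

### API

Orientations are given as [roll, pitch, yaw] about the fixed x, y, z axes, in that order (R = Rz(yaw) Ry(pitch) Rx(roll)).
In Python, from cell import read_state, get_image, finish_job gives the robot as it stands.
- The arm moves only by the tool carry_out, never from a script. Its argument "series" is a list that holds one entry, the list of rows, each a list of 7 numbers: the shift along the tool's x, y, z in cm, then the turn, a rotation vector about the tool's x, y, z in rad, then the finger opening in cm, from 0 to 8.54. In form: [[[x, y, z, wx, wy, wz, grip], ...]]. A call has 1 to 5 rows; each row is the pose to reach, as a shift and turn from the pose commanded when the call began, along the tool's axes at that moment; what a row does not reach only later rows make up. A row lasts 1/12 s, in which the tool goes at most 41.7 mm and 7.16 degrees, less where a joint would pass 70% of its speed; a pose out of reach is approached as far as the arm can. A call with a gripper value outside its range is refused whole. The fingers move at their own pace and stop on an object; the grip force is fixed at half the most. Time passes only in rows, so rows that repeat a pose let the fingers close. It gives the time, the measured TCP pose, the force and the opening at its end, in the units of the state.
- read_state(): the state, without advancing time (a new reading comes with each control period).
- get_image(name): name is "scene" or "top" or "wrist"; returns a dict with "img" (400x640x3 uint8, blue, green, red), "z_map" (400x640 float32, mm along the optical axis (not along the pixel's ray), 0 where there is no reading), "mtx" (3x3 intrinsics, pixels), "T" (4x4, takes a point from camera to world coordinates); the wrist camera has in their place "T_tool_cam" (4x4, takes a point from camera to tool coordinates, whose origin is the TCP and whose axes are the flange's). Camera axes: x right, y down, z forward; pixel columns grow to the right and rows downward; lengths in mm; the calibration is good to about 2 mm. A picture is of the moment at which its call begins: read the wrist's pose just before it.
- finish_job(): hands the job in, once; it reports no verdict.
The state is a dict: "clock": time; "qpos": joint angles; "qd": joint speeds; "tau": joint torques, N m; "eef_pos": TCP position; "tool_rot": TCP orientation; "force": force on the tool from outside, world axes, zero at the start; "torque": the same for the moment, N m; "width": finger opening in mm.
Only numpy, scipy, OpenCV 4.12 (cv2) and the standard library are available. Lean on these libraries where they do the work, as an engineer would, in place of code of your own. Each camera call takes 0.05 s, during which the arm holds its last target.

### The job

Lift the newly formed sprung tweezers out of the open forming die by their two ribbed grips, carry them to the gap gauge and squeeze them until the two tips stand just above the block, each over its own scribed line; never squeeze the tips closer than half the marked gap, and leave the other things on the bench where they are. Finish while still holding the tweezers there, squeezed steadily to the marked gap, carried by the gripper alone and touching neither gauge nor die.

Things in the scene. Friction and masses are not known exactly. Their poses are not given: they have to be found in the camera images.
- forming_die: fixed low dark steel die, 184 x 68 mm, origin under its centre, long side along x. Two nests 30 mm high on an 8 mm foot plate share a V-shaped open cavity, floor at z = 20 mm. Between the nests (x -24 to +57 mm) is an open window for the fingers, only the foot plate (top z = 8 mm) below. A 7 mm pin stands between the tweezers' arms at x = +66 mm, up to z = 28 mm
- sprung_tweezers: loose steel tweezers, about 50 g, 153 mm long, 12 mm high, on edge in the cavity, axes parallel to the die's. Origin at mid length on the centre line at the underside; x from butt (-78 mm) to tips (+75 mm), z up. Two straight arms hinged at x = -65 mm spring apart; tips 42 mm apart when open. Squeezing takes about 5 N per grip to begin, 9 N at the marked gap
- tw_left (a joint): turn of the left (+y) arm towards the middle, rad; 0 = sprung open. The right arm always turns by the same amount. Gap between the tips = 42 mm - 280 mm x value; the marked gap is reached at 0.093, half of it at 0.121
- grip_left (a point): middle of the outer face of the left (+y) ribbed wooden grip, 24 mm long, 18 mm high (z -3 to +15 mm above the tweezers' underside), 90 mm ahead of the hinge (tweezers' x about +25 mm). Over both grips the tweezers are about 50 mm wide when open; at the marked gap the outer faces are parallel and 30 mm apart
- grip_right (a point): middle of the outer face of the right (-y) grip, likewise
- tip_left (a point): middle of the left arm's tip (tip 2.5 mm thick, 6 mm high), 3 mm above the tweezers' underside
- tip_right (a point): middle of the right arm's tip, likewise
- gap_gauge: fixed gauge: aluminium block 28 (x) x 56 (y) mm on a dark foot 40 x 66 mm, 30 mm high in all; origin under its centre. Two black scribed lines, 2 mm wide, run along x over the top and down front and back at y = +8 and -8 mm: the marked gap, 16 mm between their middles. The tweezers may come from either end of the lines, either tip over either line
- gauge_top (a point): centre of the gauge block's top, 30 mm above the bench
- yellow_tin: small yellow tin with a grey lid, 36 x 50 x 20 mm, bystander; origin under its centre
- cross_tweezers: flat cross-locking tweezers with fibre grips, 22 x 146 x 10 mm, lying flat on the bench behind the work, bystander; origin under its centre
- pin_clamp: small sliding pin clamp, 15 x 42 x 26 mm, bystander; origin under its centre
- ring_clamp: black ring clamp, 22 x 112 x 22 mm, bystander; origin under its centre

How it is judged (in metres and radians):
On the way, in this order (a step that is already met when the one before it is completed fails the run):
1. the tweezers are lifted clear out of the die, held by the fingers alone (height (world z) of sprung_tweezers above 0.034 m and contact force between the fingers and sprung_tweezers above 1 N and contact force between sprung_tweezers and forming_die below 0.1 N), for 0.2 s.
2. the tips hover just above the gauge at the marked gap, each over its own line, and stay so for a second (distance between tip_left and tip_right between 0.014 and 0.018 m and x of tip_left in the frame of gauge_top between -0.014 and 0.014 m and x of tip_right in the frame of gauge_top between -0.014 and 0.014 m and z of tip_left in the frame of gauge_top between 0 and 0.025 m and z of tip_right in the frame of gauge_top between 0 and 0.025 m and ((y of tip_left in the frame of gauge_top between 0.004 and 0.012 m and y of tip_right in the frame of gauge_top between -0.012 and -0.004 m) or (y of tip_right in the frame of gauge_top between 0.004 and 0.012 m and y of tip_left in the frame of gauge_top between -0.012 and -0.004 m)) and contact force between the fingers and sprung_tweezers above 1 N and contact force between sprung_tweezers and gap_gauge below 0.1 N and contact force between sprung_tweezers and forming_die below 0.1 N and linear speed of sprung_tweezers below 0.02 m/s and velocity of joint tw_left between -0.05 and 0.05 rad/s), for 1 s.
At the end, for the whole second after the job is handed in: Tweezers held by the fingers alone, at rest, touching neither gauge nor die; tip middles 16 mm apart within 2 mm, each within 4 mm sideways of its own line, within 14 mm of the block's middle along it, at most 25 mm above its top (all of step 2); the arm keeps its last pose, push and grip.
It fails at once if the tips are squeezed closer than half the marked gap (value of joint tw_left above 0.1215 rad).
It fails at once if a bystander is shifted (distance of any of yellow_tin, cross_tweezers, pin_clamp, ring_clamp from where it was at the start of the episode above 0.015 m).
It also fails if it takes over 38 s, if anything falls off the work surface, if the arm or the gripper's body presses on something with over 40 N, if the wrist force passes 120 N, or if a joint passes its speed limit or range.

## Working session

There is one attempt and no reset: what is moved stays moved. The work goes in short steps, Python scripts to look and compute and a tool call to move; the robot and the scene stay as the last step left them, time stands still between calls to the robot, and variables do not carry over. Pictures are saved under pics/ and viewed, and the job is handed in when it is done.

Besides the shell and the picture viewer there is one more tool, called after "Request:" as name(argument=value, ...) on one line, values as JSON. carry_out: Moves the arm, as the interface text tells. Its arguments: {"type":"object","properties":{"series":{"type":"array","items":{"type":"array","items":{"type":"array","items":{"type":"number"}}}}},"required":["series"]}

```bash
ls; mkdir -p pics; python3 - <<'E'
from cell import *
import cv2,numpy as np
s=read_state();print(s)
for n in("scene","top","wrist"):
    d=get_image(n);cv2.imwrite(f"pics/{n}0.png",d["img"]);np.savez(f"{n}0.npz",**d)
    print(n,d["mtx"],d.get("T",d.get("T_tool_cam")))
E
```

```text
pics
{'clock': 0.0, 'qpos': array([ 1.2801865 ,  0.62936035,  0.03844915,  1.51835493, -0.02699026,
        0.99626969, -0.01998285]), 'qd': array([-0.0009399 , -0.00061902, -0.00178454, -0.00145954,  0.00113411,
       -0.00130328,  0.00056157]), 'tau': array([ 5.86218903e-04, -5.63391852e+01,  1.22604668e+00, -1.93438947e+01,
        1.07987429e-02,  1.06688321e-02, -1.60874697e-05]), 'eef_pos': array([ 144.78450285, -633.04468987,  230.38416994]), 'tool_rot': array([-3.13971897e+00,  3.74195390e-05,  2.24826776e-01]), 'force': array([ 0.28628736, -0.49418082,  0.63047797]), 'torque': array([-0.01121119, -0.0297097 ,  0.02815659]), 'width': 85.1846828653595}
scene [[416.62944409   0.         314.29409164]
 [  0.         416.62944409 197.9391785 ]
 [  0.           0.           1.        ]] [[-6.24085395e-01 -3.26000394e-01  7.10099404e-01 -2.07389693e+00]
 [-7.81151339e-01  2.39508506e-01 -5.76574593e-01  3.90643074e+02]
 [ 1.78886971e-02 -9.14526882e-01 -4.04129405e-01  3.86620430e+02]
 [ 0.00000000e+00  0.00000000e+00  0.00000000e+00  1.00000000e+00]]
top [[367.20543423   0.         319.95113777]
 [  0.         367.20543423 204.46395225]
 [  0.           0.           1.        ]] [[ 1.83072182e-02 -9.87102258e-01  1.59040807e-01  4.51497443e+02]
 [-9.99534798e-01 -2.19495771e-02 -2.11755432e-02 -8.95075434e+01]
 [ 2.43933049e-02 -1.58579155e-01 -9.87044892e-01  8.99014526e+02]
 [ 0.00000000e+00  0.00000000e+00  0.00000000e+00  1.00000000e+00]]
wrist [[342.91754683   0.         320.58887623]
 [  0.         342.91754683 194.95629781]
 [  0.           0.           1.        ]] [[ 1.39631977e-03 -9.64536047e-01 -2.63947465e-01  6.76506793e+01]
 [ 9.99999015e-01  1.30994242e-03  5.03250558e-04 -3.59847947e-02]
 [-1.39647323e-04 -2.63947908e-01  9.64536926e-01 -1.42355769e+02]
 [ 0.00000000e+00  0.00000000e+00  0.00000000e+00  1.00000000e+00]]
```

View pics/scene0.png

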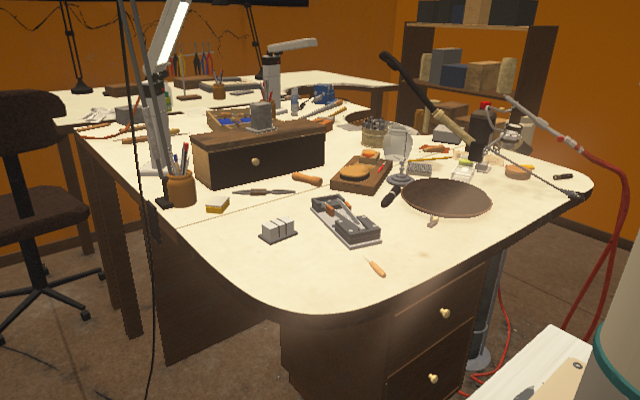

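View pics/top0.png

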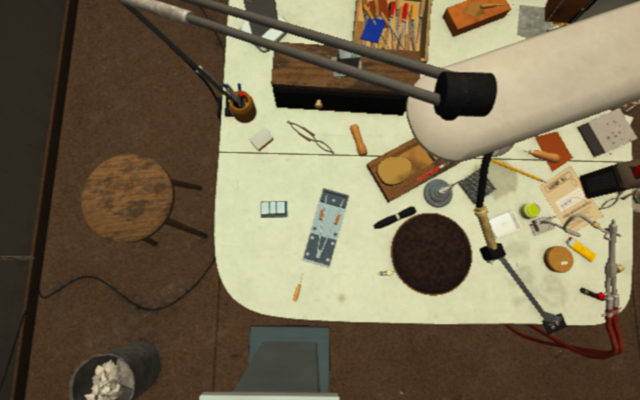

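View pics/wrist0.png

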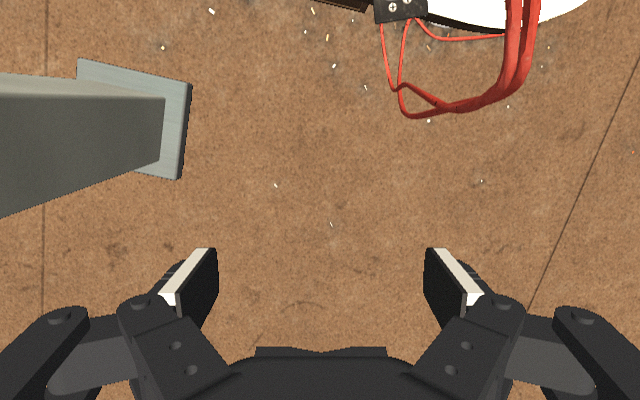

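```bash
cat > h.py <<'E'
import numpy as np,cv2
from scipy.spatial.transform import Rotation as R
def pt(d,u,v,T=None):
    T=d["T"] if T is None else T;K=d["mtx"]
    z=d["z_map"][int(round(v)),int(round(u))]
    return (T@np.r_[z*(u-K[0,2])/K[0,0],z*(v-K[1,2])/K[1,1],z,1])[:3]
def cloud(d,T=None):
    T=d["T"] if T is None else T;K=d["mtx"];z=d["z_map"];v,u=np.indices(z.shape)
    P=np.stack([z*(u-K[0,2])/K[0,0],z*(v-K[1,2])/K[1,1],z,np.ones_like(z)],-1)@T.T
    return P[...,:3]
def ray(d,u,v,h,T=None):
    T=d["T"] if T is None else T;K=d["mtx"]
    r=T[:3,:3]@np.array([(u-K[0,2])/K[0,0],(v-K[1,2])/K[1,1],1]);o=T[:3,3]
    return o+r*(h-o[2])/r[2]
def tool_T(s):
    T=np.eye(4);T[:3,:3]=R.from_euler('xyz',s["tool_rot"]).as_matrix();T[:3,3]=s["eef_pos"];return T
E
python3 - <<'E'
from h import *
d=np.load("top0.npz");im=d["img"]
c=cv2.resize(im[110:310,220:440],None,fx=3.5,fy=3,interpolation=cv2.INTER_CUBIC);c=cv2.resize(im[110:310,220:460],(720,600),interpolation=cv2.INTER_CUBIC);cv2.imwrite("pics/top0z.png",c)
P=cloud(d)
for n,(u,v) in dict(gauge=(273,209),die=(327,228),boom=(466,92),tin=(261,137),cross=(310,135),ring=(395,217),pin=(385,272),pile=(488,200),lowknife=(297,288),disc=(430,253),tray=(400,170),lamp=(438,190),drawer=(340,95)).items(): print(n,P[v,u].round(0),ray(d,u,v,0).round())
E
```

```text
gauge [578.   4.  29.] [582.   7.   0.]
die [ 537. -127.   11.] [ 538. -127.    0.]
boom [ 574. -197.  657.] [ 905. -488.    0.]
tin [758.  41.  26.] [767.  44.   0.]
cross [773. -80.   8.] [776. -80.   0.]
ring [ 566. -290.   22.] [ 569. -295.    0.]
pin [ 435. -267.   11.] [ 434. -269.    0.]
pile [ 617. -530.    1.] [ 617. -531.    0.]
lowknife [394. -58.  11.] [393. -58.   0.]
disc [ 481. -367.   42.] [ 482. -380.    0.]
tray [ 679. -300.   40.] [ 689. -310.    0.]
lamp [ 627. -384.   61.] [ 640. -405.    0.]
drawer [ 839. -149.   98.] [ 887. -156.    0.]
```

View pics/top0z.png

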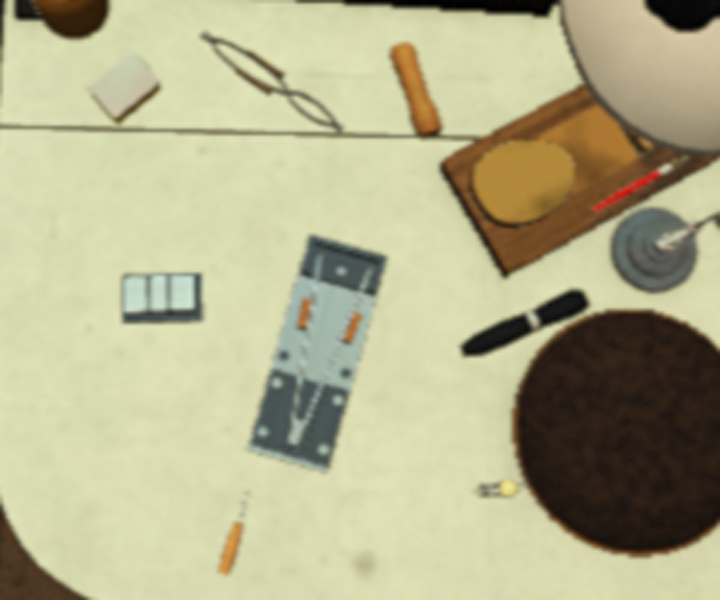

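```bash
python3 - <<'E'
from h import *
for n in("top0.npz","scene0.npz"):
    d=np.load(n);P=cloud(d);P=P[d["z_map"]>0]
    print(n)
    for y0 in range(-700,100,100):
        print(y0,[int(max(list(P[(P[:,1]>=y0)&(P[:,1]<y0+100)&(P[:,0]>=x0)&(P[:,0]<x0+100)][:,2])+[-999])) for x0 in range(100,900,100)])
s=np.load("scene0.npz")["img"]
cv2.imwrite("pics/s0z.png",cv2.resize(s[150:300,190:400],(800,571),interpolation=cv2.INTER_CUBIC))
E
```

```text
top0.npz
-700 [-887, 8, 129, 181, 209, 42, 27, 4]
-600 [-887, -999, 64, 116, 27, 19, 78, -999]
-500 [-886, -999, 32, 139, 225, 269, 33, -999]
-400 [-883, -999, 33, 44, 612, 613, 49, 117]
-300 [-887, -999, 6, 36, 658, 612, 46, 118]
-200 [4, -999, 5, 37, 658, 639, 27, 185]
-100 [3, -999, 14, 34, 35, 609, 569, 117]
0 [4, -892, 5, 6, 35, 572, 567, 140]
scene0.npz
-700 [-999, 5, 126, 185, 207, 40, 27, 85]
-600 [-999, -999, 67, 117, 24, 17, 98, 86]
-500 [-999, -999, 32, 144, 229, 295, 306, 3]
-400 [-999, -999, 34, 42, 41, 263, 55, 115]
-300 [-999, -999, 2, 35, 34, 45, 44, 115]
-200 [2, -999, 3, 34, 37, 32, 25, 182]
-100 [13, -999, 12, 33, 33, 3, 12, 114]
0 [12, -999, 2, 2, 32, 2, 60, 141]
```

View pics/s0z.png

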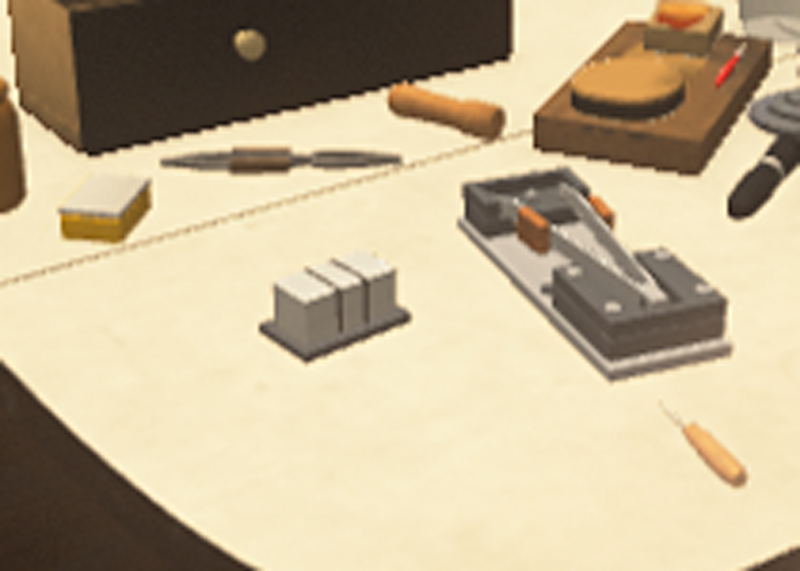

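```bash
python3 - <<'E'
from h import *
from cell import read_state
d=np.load("top0.npz")
a=ray(d,321.7,214.3,33);b=ray(d,337.5,219,33);print(a,b,(a+b)/2,np.linalg.norm(a-b))
D=b-a;print("yaw",np.arctan2(D[0],-D[1]))
s=read_state();T=tool_T(s)
tgt=np.array([*((a+b)/2)[:2],150.])
print(T[:3,:3].T@(tgt-T[:3,3]))
E
```

```text
[ 567.42946284 -112.68210805   33.        ] [ 556.97452665 -150.4441426    33.        ] [ 562.20199474 -131.56312532   33.        ] 39.18261022867691
yaw -0.27009804085347433
[ 518.68556074 -395.83935092   81.1858874 ]
```

Request:
carry_out(series=[[[3.2,-2.4,0,0,0,0.1,8.5],[6.4,-4.8,0,0,0,0.2,8.5],[9.6,-7.2,0,0,0,0.3,8.5],[12.8,-9.6,0,0,0,0.4,8.5],[16.0,-12.0,0,0,0,0.495,8.5]]])

```text
clock: 0.57
eef_pos: [274.9, -479.3, 231.1]
tool_rot: [-3.141, 0.0, -0.276]
force: [1.4, -0.4, 0.2]
width: 84.9
```

```bash
cat >go.py <<'E'
import sys
from h import *
from cell import read_state
s=read_state();T=tool_T(s)
tgt=np.array([float(x) for x in sys.argv[1:4]])
print(s["clock"],s["eef_pos"].round(1),s["tool_rot"].round(4),s["width"],s["force"].round(1),"delta tool",(T[:3,:3].T@(tgt-T[:3,3])).round(2))
E
python3 go.py 562 -131.5 150
```

```text
0.5667 [ 274.9 -479.3  231.1] [-3.1411e+00  2.0000e-04 -2.7570e-01] 84.89587885004131 [ 1.4 -0.4  0.2] delta tool [ 181.59 -412.76   81.26]
```

Request:
carry_out(series=[[[1.6,-3.6,0.7,0,0,0,8.5],[3.2,-7.2,1.4,0,0,0,8.5],[4.8,-10.8,2.1,0,0,0,8.5],[6.4,-14.4,2.8,0,0,0,8.5],[8.0,-18.0,3.5,0,0,0,8.5]]])

```text
clock: 0.98
eef_pos: [400.2, -327.2, 196.0]
tool_rot: [-3.142, -0.0, -0.27]
force: [1.1, -0.4, -0.6]
width: 85.3
```

Request:
carry_out(series=[[[1.6,-3.7,0.7,0,0,0,8.5],[3.3,-7.5,1.5,0,0,0,8.5],[5.0,-11.3,2.2,0,0,0,8.5],[6.7,-15.1,2.9,0,0,0,8.5],[8.2,-18.6,3.7,0,0,0,8.5]]])

```text
clock: 1.4
eef_pos: [529.3, -169.6, 159.1]
tool_rot: [-3.141, -0.0, -0.27]
force: [-0.1, -1.1, -0.6]
width: 85.3
```

```bash
python3 go.py 562 -131.5 150
```

```text
1.4 [ 529.3 -169.6  159.1] [-3.1415e+00 -5.0000e-04 -2.6980e-01] 85.26585832779578 [-0.1 -1.1 -0.6] delta tool [ 21.39 -45.43   9.08]
```

Request:
carry_out(series=[[[1.0,-2.2,0.4,0,0,0,8.5],[2.0,-4.4,0.8,0,0,0,8.5],[2.0,-4.4,0.8,0,0,0,8.5],[2.0,-4.4,0.8,0,0,0,8.5]]])

```text
clock: 1.73
eef_pos: [559.4, -132.6, 150.6]
tool_rot: [-3.141, 0.001, -0.267]
force: [-0.5, -0.2, -0.1]
width: 85.2
```

```bash
cat > snap.py <<'E'
import sys
from h import *
from cell import *
n=sys.argv[1]; s=read_state();d=get_image("wrist");T=tool_T(s)@d["T_tool_cam"]
np.savez(n+".npz",W=T,pos=s["eef_pos"],rot=s["tool_rot"],**d)
cv2.imwrite(f"pics/{n}.png",d["img"]);print(s["clock"],s["eef_pos"],s["tool_rot"],s["width"])
E
python3 snap.py w1
```

```text
1.7333 [ 559.44042322 -132.58682725  150.62528951] [-3.14117855e+00  1.02947880e-03 -2.66699732e-01] 85.21246852264834
```

View pics/w1.png

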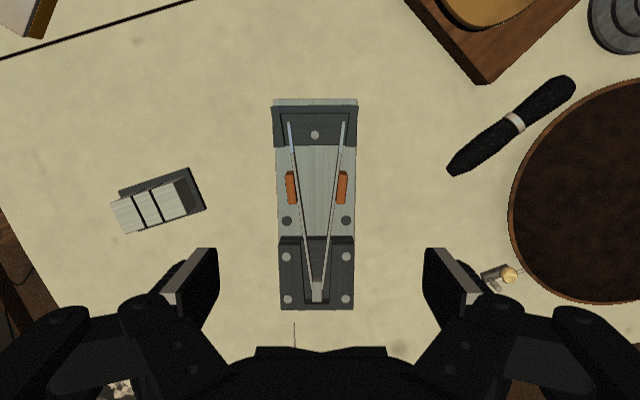

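```bash
cat > meas.py <<'E'
import sys
from h import *
d=np.load(sys.argv[1]+".npz");im=d["img"].astype(int);W=d["W"];Tt=np.eye(4);Tt[:3,:3]=R.from_euler('xyz',d["rot"]).as_matrix();Tt[:3,3]=d["pos"]
P=cloud(d,W)
m=((im[...,2]-im[...,0]>60)&(np.hypot(P[...,0]-560,P[...,1]+131)<60)).astype(np.uint8)
n,l,st,c=cv2.connectedComponentsWithStats(m)
C=[]
for i in range(1,n):
    if st[i,4]<30: continue
    q=P[l==i]; zt=np.percentile(q[:,2],95); top=q[q[:,2]>zt-4]
    ctr=(top.min(0)+top.max(0))/2
    t=(np.linalg.inv(Tt)@np.r_[top.mean(0),1])[:3]
    qt=(q-Tt[:3,3])@Tt[:3,:3]
    print(st[i],"ztop",zt.round(1),"zmin",q[:,2].min().round(1),"mean",top.mean(0).round(1),"tool",t.round(1),"tool x range",np.percentile(qt[:,0],[2,98]).round(1),"y",np.percentile(qt[:,1],[2,98]).round(1))
E
python3 meas.py w1
python3 - <<'E'
from h import *
d=np.load("w1.npz");W=d["W"];P=cloud(d,W)
im=d["img"]
cv2.imwrite("pics/w1z.png",cv2.resize(im[90:320,250:380],(452,800)[:2] if 0 else (339,600),interpolation=cv2.INTER_CUBIC))
for n,u,v,h in [("tipL",290,125,28),("tipR",344,125,28),("butt",317,297,30),("pin",315,135,28)]: print(n,P[v,u].round(1),ray(d,u,v,h,W).round(1))
for u,v in[(130,214),(150,208),(172,202),(315,220),(298,270)]: print(P[v,u].round(1))
a=ray(d,290,125,32,W);b=ray(d,344,125,32,W);c=ray(d,317,297,32,W);m=(a+b)/2-c;print("yaw",np.arctan2(m[1],m[0]))
E
```

```text
[285 174  11  30 244] ztop 35.7 zmin 32.4 mean [ 567.4 -109.9   34.5] tool [  1.8 -24.  116.1] tool x range [-9.7 12.8] y [-27.7 -20.4]
[336 174  12  30 250] ztop 35.7 zmin 32.5 mean [ 557.  -148.2   34.5] tool [  1.9  15.8 116.1] tool x range [-9.7 13.3] y [12.4 19.2]
tipL [ 613.6 -122.5   23.8] [ 613.8 -122.9   28. ]
tipR [ 602.9 -162.6   25.6] [ 603.1 -162.4   28. ]
butt [ 468.7 -104.3   31.9] [ 467.5 -104.    30. ]
pin [ 601.6 -139.2   28. ] [ 601.6 -139.2   28. ]
[580.   22.3  29.1]
[580.7   3.8  30.6]
[580.5 -14.2  28.9]
[ 528.6 -118.7    8.1]
[496.1 -95.1  29. ]
yaw -0.2680722096117712
```

View pics/w1z.png

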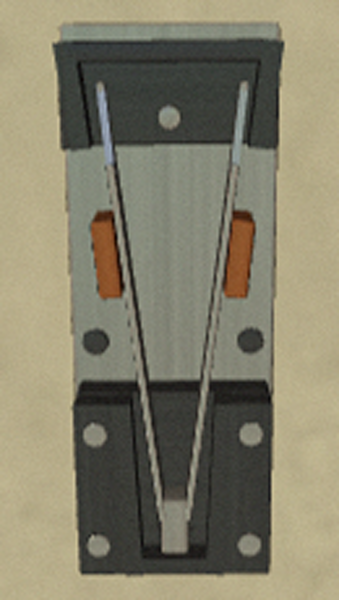

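Request:
carry_out(series=[[[0.2,-0.4,2.5,0,0,0,8.5],[0.2,-0.4,5.0,0,0,0,8.5],[0.2,-0.4,7.0,0,0,0,8.5],[0.2,-0.4,7.0,0,0,0,8.5],[0.2,-0.4,7.0,0,0,0,8.5]]])

```text
clock: 2.2
eef_pos: [560.6, -132.6, 81.0]
tool_rot: [3.141, 0.002, -0.273]
force: [-0.2, -0.5, 0.8]
width: 84.8
```

```bash
python3 snap.py w2; python3 meas.py w2
```

```text
2.2 [ 560.60809122 -132.58054243   80.99717394] [ 3.14069407e+00  2.17315887e-03 -2.72537665e-01] 84.80047294420177
[273 201  16  39 423] ztop 35.7 zmin 32.9 mean [ 567.4 -109.9   34.6] tool [  0.5 -23.7  46.3] tool x range [-10.9  11.6] y [-27.4 -20.1]
[342 201  15  39 435] ztop 35.6 zmin 7.9 mean [ 557.2 -148.3   34.6] tool [ 1.  16.  46.4] tool x range [-10.6  12. ] y [12.3 19.5]
```

View pics/w2.png

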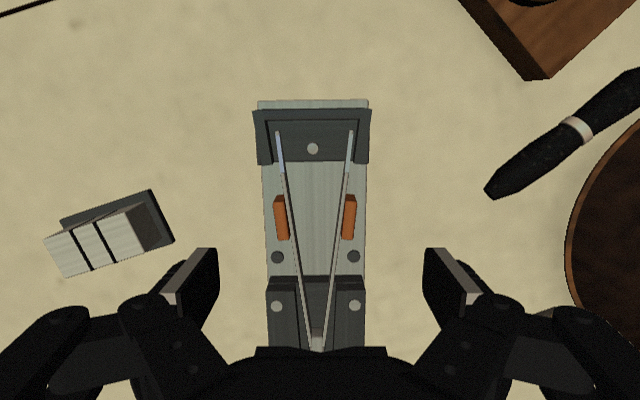

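```bash
python3 go.py 562.3 -129.1 70
```

```text
2.25 [ 561.8 -132.6   82. ] [ 3.1409e+00 -4.0000e-04 -2.7220e-01] 84.9101844149367 [-0.4  0.1  0.8] delta tool [-0.44 -3.53 12.03]
```

Request:
carry_out(series=[[[0.0,-0.4,0,0,0,0,8.5],[0.0,-0.4,0,0,0,0,8.5]]])

```text
clock: 2.42
eef_pos: [564.3, -127.0, 82.9]
tool_rot: [-3.141, -0.003, -0.27]
force: [1.0, -0.4, 0.3]
width: 85.0
```

```bash
python3 go.py 562.3 -129.1 70
```

```text
2.4167 [ 564.3 -127.    82.9] [-3.1408e+00 -2.8000e-03 -2.7010e-01] 85.01026758180328 [ 1.  -0.4  0.3] delta tool [-1.37  2.55 12.87]
```

```bash
for i in 3 4 5; do python3 snap.py w$i; python3 meas.py w$i; done
```

```text
2.4167 [ 564.26415492 -127.00415005   82.88071361] [-3.14079964e+00 -2.77992330e-03 -2.70131425e-01] 85.01026758180328
[285 204  15  39 417] ztop 35.6 zmin 8.4 mean [ 567.5 -109.9   34.6] tool [ -1.6 -17.3  48.2] tool x range [-13.    9.5] y [-21.  -13.7]
[352 204  16  38 425] ztop 35.7 zmin 32.6 mean [ 557.1 -148.3   34.7] tool [-1.4 22.4 48.2] tool x range [-13.    9.8] y [18.9 26. ]
2.4667 [ 564.08890693 -127.02579084   82.7195292 ] [-3.14096897e+00 -2.49322026e-03 -2.69812708e-01] 84.83904963567632
[352 203  15  39 421] ztop 35.6 zmin 7.8 mean [ 557.1 -148.3   34.7] tool [-1.2 22.4 48. ] tool x range [-12.6   9.9] y [18.9 25.9]
[284 204  16  39 417] ztop 35.7 zmin 7.2 mean [ 567.4 -109.9   34.6] tool [ -1.5 -17.4  48.1] tool x range [-13.    9.6] y [-21.1 -13.8]
2.5167 [ 563.86431373 -127.13419631   82.51552883] [-3.14119782e+00 -2.06351314e-03 -2.69786983e-01] 85.22717415114603
[352 203  15  39 424] ztop 35.6 zmin 8.1 mean [ 557.1 -148.2   34.6] tool [-1.  22.2 47.9] tool x range [-12.4  10. ] y [18.8 25.7]
[284 204  15  38 418] ztop 35.6 zmin 33.0 mean [ 567.4 -109.8   34.6] tool [ -1.3 -17.6  47.9] tool x range [-12.6   9.8] y [-21.2 -14. ]
```

Request:
carry_out(series=[[[0.0,0.1,2.0,0,0,0,8.0],[0.0,0.2,4.0,0,0,0,7.5],[0.0,0.2,4.0,0,0,0,7.0],[0.0,0.2,4.0,0,0,0,7.0],[0.0,0.2,4.0,0,0,0,7.0]]])

```text
clock: 2.98
eef_pos: [563.1, -129.4, 42.2]
tool_rot: [3.142, -0.001, -0.27]
force: [-0.0, -0.7, -0.3]
width: 69.9
```

```bash
for i in 6 7; do python3 snap.py w$i; python3 meas.py w$i; done;python3 go.py 562.3 -129.1 10
```

```text
2.9833 [ 563.07064182 -129.41481851   42.16160272] [ 3.14158266e+00 -1.10525504e-03 -2.70295095e-01] 69.9219964125097
[354 226  19  48 648] ztop 35.6 zmin 7.1 mean [ 557.2 -148.3   34.6] tool [-0.6 19.8  7.5] tool x range [-12.1  10.5] y [16.2 23.3]
[270 228  20  47 637] ztop 35.5 zmin 8.4 mean [ 567.5 -109.9   34.6] tool [ -0.9 -20.    7.5] tool x range [-12.6  10. ] y [-23.6 -16.3]
3.0333 [ 563.31050745 -129.43127145   42.40675259] [-3.14153463e+00 -1.72517378e-03 -2.70263902e-01] 69.98212403773488
[354 227  19  48 640] ztop 35.5 zmin 7.9 mean [ 557.1 -148.3   34.6] tool [-0.9 19.8  7.8] tool x range [-12.4  10.1] y [16.3 23.4]
[270 229  20  46 626] ztop 35.6 zmin 8.0 mean [ 567.3 -109.9   34.6] tool [ -1.4 -19.9   7.9] tool x range [-12.8   9.7] y [-23.6 -16.2]
3.0833 [ 563.4 -129.4   42.5] [-3.1415e+00 -2.1000e-03 -2.7020e-01] 70.19732293307642 [-0.1 -0.1 -0.5] delta tool [-1.230e+00 -2.000e-02  3.249e+01]
```

View pics/w7.png

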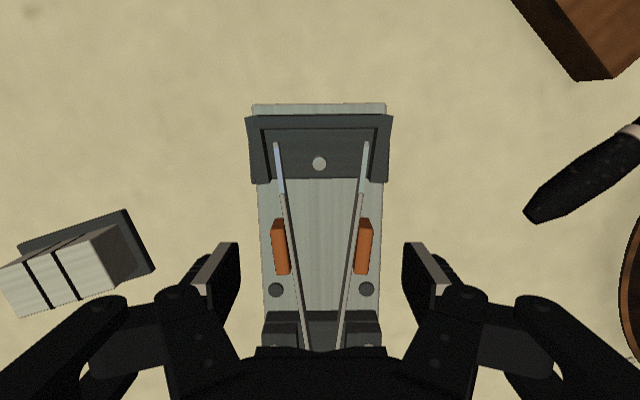

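```bash
python3 - <<'E'
from h import *
for n in("w2","w7"):
    d=np.load(n+".npz");P=cloud(d,d["T_tool_cam"])  # tool coords
    for u0,u1 in ((190,245),(398,455)):
        q=P[235:300,u0:u1].reshape(-1,3); q=q[(d["z_map"][235:300,u0:u1].ravel()>0)&(np.abs(q[:,0])<20)&(q[:,2]<3 if n=="w7" else q[:,2]<3)]
        for lo in range(-60,5,6):
            r=q[(q[:,2]>=lo)&(q[:,2]<lo+6)]
            if len(r): print(n,u0,lo,len(r),"x",r[:,0].min().round(),r[:,0].max().round(),"y",r[:,1].min().round(),r[:,1].max().round())
E
```

```text
w2 190 -48 31 x 4.0 12.0 y -43.0 -42.0
w2 190 -42 216 x 1.0 12.0 y -45.0 -42.0
w2 190 -36 294 x -2.0 12.0 y -47.0 -42.0
w2 190 -30 355 x -6.0 12.0 y -49.0 -42.0
w2 190 -24 369 x -10.0 13.0 y -50.0 -42.0
w2 190 -18 219 x -10.0 12.0 y -50.0 -43.0
w2 398 -48 95 x 5.0 12.0 y 42.0 43.0
w2 398 -42 239 x 1.0 13.0 y 41.0 45.0
w2 398 -36 320 x -3.0 13.0 y 42.0 47.0
w2 398 -30 379 x -6.0 13.0 y 42.0 49.0
w2 398 -24 364 x -10.0 13.0 y 41.0 49.0
w2 398 -18 219 x -10.0 12.0 y 42.0 49.0
w7 190 -60 34 x 12.0 14.0 y -38.0 -35.0
w7 190 -54 97 x 8.0 14.0 y -40.0 -35.0
w7 190 -48 370 x 5.0 13.0 y -42.0 -35.0
w7 190 -42 335 x 1.0 13.0 y -45.0 -35.0
w7 190 -36 357 x -3.0 13.0 y -47.0 -35.0
w7 190 -30 402 x -7.0 13.0 y -49.0 -35.0
w7 190 -24 395 x -10.0 13.0 y -49.0 -35.0
w7 190 -18 329 x -10.0 12.0 y -48.0 -35.0
w7 190 -12 131 x -9.0 12.0 y -42.0 -35.0
w7 398 -60 55 x 12.0 14.0 y 34.0 38.0
w7 398 -54 121 x 12.0 14.0 y 35.0 40.0
w7 398 -48 373 x 4.0 13.0 y 34.0 41.0
w7 398 -42 335 x 1.0 13.0 y 34.0 46.0
w7 398 -36 398 x -3.0 13.0 y 34.0 48.0
w7 398 -30 406 x -6.0 13.0 y 34.0 48.0
w7 398 -24 401 x -10.0 13.0 y 34.0 49.0
w7 398 -18 322 x -10.0 13.0 y 34.0 47.0
w7 398 -12 137 x -10.0 12.0 y 34.0 41.0
```

Request:
carry_out(series=[[[-0.1,0,1.0,0,0,0,7.0],[-0.1,0,2.0,0,0,0,7.0],[-0.1,0,3.0,0,0,0,7.0],[-0.1,0,3.0,0,0,0,6.5],[-0.1,0,3.0,0,0,0,6.0]]])

```text
clock: 3.5
eef_pos: [560.7, -128.8, 10.1]
tool_rot: [3.141, 0.002, -0.27]
force: [-0.0, -0.5, 0.2]
width: 59.9
```

```bash
python3 go.py 562.3 -129.1 12; python3 snap.py w8; python3 meas.py w8; python3 go.py 562.3 -129.1 12
```

```text
3.5 [ 560.7 -128.8   10.1] [ 3.1415e+00  2.3000e-03 -2.7030e-01] 59.94193190762912 [-0.  -0.5  0.2] delta tool [ 1.65 -0.13 -1.86]
3.5 [ 560.66670339 -128.78654202   10.14730236] [ 3.14145575e+00  2.27882368e-03 -2.70269838e-01] 59.94193190762912
[362 248  24  60 983] ztop 35.5 zmin 6.8 mean [ 557.4 -148.3   34.6] tool [  2.   19.7 -24.5] tool x range [-9.8 13. ] y [16.1 23.2]
[257 251  25  58 959] ztop 35.6 zmin 7.1 mean [ 567.6 -110.    34.6] tool [  1.6 -20.  -24.5] tool x range [-10.2  12.5] y [-23.7 -16.4]
3.55 [ 561.2 -128.9   10.7] [ 3.1415e+00  1.1000e-03 -2.7030e-01] 60.118269696909984 [ 0.5 -0.4  0.6] delta tool [ 1.12 -0.15 -1.28]
```

View pics/w8.png

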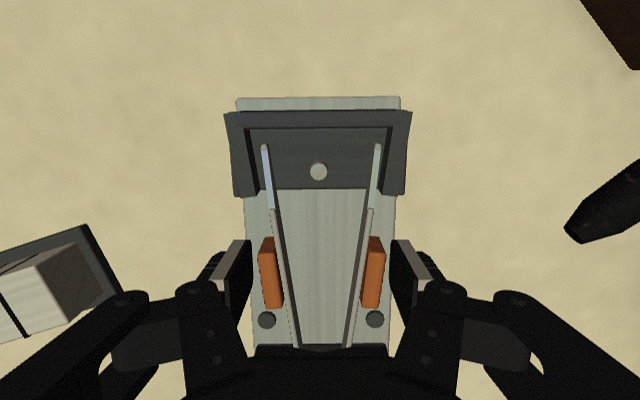

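Request:
carry_out(series=[[[0,0,0,0,0,0,5.5],[0,0,0,0,0,0,5.0],[0,0,0,0,0,0,4.6],[0,0,0,0,0,0,4.3],[0,0,0,0,0,0,4.3]]])

```text
clock: 3.97
eef_pos: [562.4, -129.2, 12.4]
tool_rot: [-3.141, -0.002, -0.27]
force: [-1.8, 0.7, 5.2]
width: 43.2
```

```bash
python3 snap.py w9; python3 go.py 562.3 -129.1 12
```

```text
3.9667 [ 562.37671708 -129.22581522   12.44363053] [-3.14146096e+00 -1.99241995e-03 -2.70415603e-01] 43.20958427348356
4.0167 [ 562.4 -129.2   12.5] [-3.1414e+00 -2.0000e-03 -2.7040e-01] 42.95797503440196 [-0.  -0.7  5.2] delta tool [-0.1  -0.08  0.47]
```

View pics/w9.png

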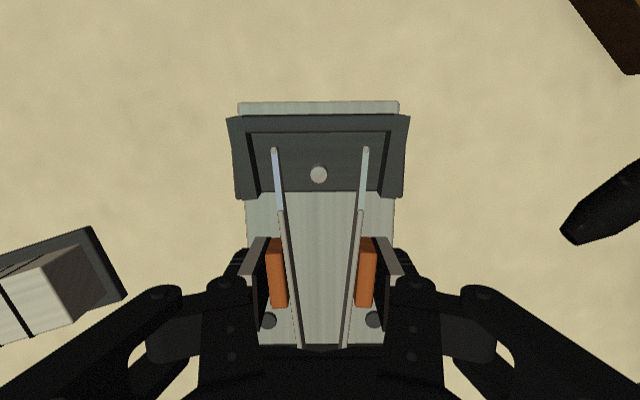

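Request:
carry_out(series=[[[0,0,0,0,0,0,4.0],[0,0,0,0,0,0,3.8],[0,0,0,0,0,0,3.6],[0,0,0,0,0,0,3.4],[0,0,0,0,0,0,3.3]]])

```text
clock: 4.43
eef_pos: [563.3, -129.1, 13.5]
tool_rot: [-3.141, -0.004, -0.27]
force: [-2.4, 1.8, 13.7]
width: 33.2
```

```bash
python3 snap.py w10; python3 go.py 562.3 -129.1 12
```

```text
4.4333 [ 563.29522464 -129.07878055   13.53916749] [-3.14091733 -0.00382004 -0.26986861] 33.22186920548752
4.4833 [ 563.3 -129.    13.5] [-3.1409 -0.0038 -0.2699] 33.35546714217397 [-0.7  0.9 12.6] delta tool [-0.97  0.33  1.53]
```

View pics/w10.png

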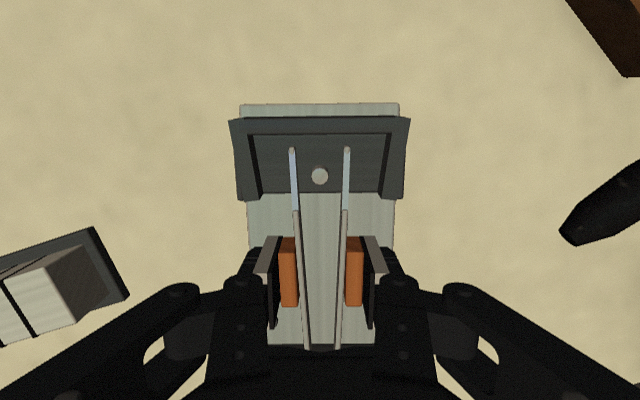

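Request:
carry_out(series=[[[0,0,-0.05,0,0,0,3.2],[0,0,-0.1,0,0,0,3.1],[0,0,-0.1,0,0,0,3.05],[0,0,-0.1,0,0,0,3.0],[0,0,-0.1,0,0,0,3.0]]])

```text
clock: 4.9
eef_pos: [563.4, -129.1, 13.8]
tool_rot: [-3.141, -0.004, -0.27]
force: [0.7, 0.4, 8.1]
width: 30.1
```

```bash
python3 snap.py w11; python3 go.py 562.3 -129.1 12
cat > tips.py <<'E'
import sys
from h import *
d=np.load(sys.argv[1]+".npz");z=float(sys.argv[2]);W=d["W"];K=d["mtx"]
a=[float(x) for x in sys.argv[3:7]]
L=ray(d,a[0],a[1],z,W);Rr=ray(d,a[2],a[3],z,W);print(L,Rr,"gap",np.linalg.norm(L-Rr),"mid",(L+Rr)/2)
E
python3 - <<'E'
import cv2
im=cv2.imread("pics/w11.png");cv2.imwrite("pics/w11z.png",cv2.resize(im[90:330,220:420],(500,600),interpolation=cv2.INTER_CUBIC))
E
```

```text
4.9 [ 563.36307415 -129.07203987   13.77398985] [-3.14107457 -0.00372503 -0.26975628] 30.060297401037083
4.95 [ 563.3 -129.1   13.8] [-3.141  -0.0037 -0.2699] 30.40248258016431 [0.1 0.5 9.3] delta tool [-0.99  0.3   1.78]
```

View pics/w11z.png

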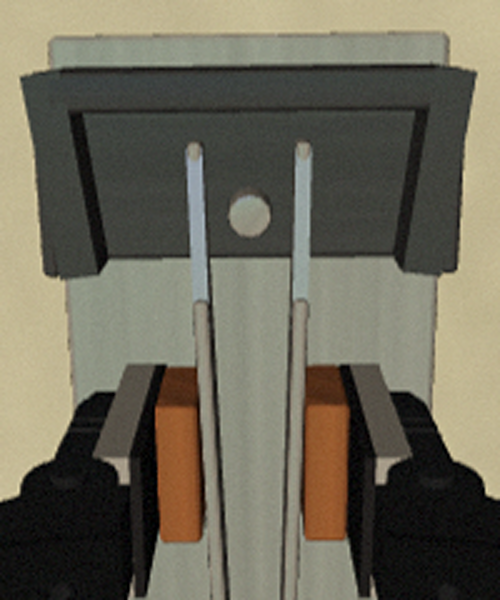

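```bash
python3 tips.py w11 26 297.6 150 341.2 150; python3 - <<'E'
from h import *
d=np.load("w11.npz");P=cloud(d,d["W"]);
for v in (149,150,151,152): print([tuple(P[v,u].round(1)) for u in (297,298,341,342)])
for v in (240,270): print(v,[(u,tuple(((P[v,u]-d["pos"])@R.from_euler('xyz',d["rot"]).as_matrix()).round(1))) for u in range(276,366,4)])
E
```

```text
[ 613.55429303 -133.4599085    26.        ] [ 609.15851708 -149.44923983   26.        ] gap 16.582568027855302 mid [ 611.35640506 -141.45457417   26.        ]
[(np.float64(614.0), np.float64(-133.3), np.float64(25.7)), (np.float64(613.9), np.float64(-133.7), np.float64(25.8)), (np.float64(609.7), np.float64(-149.5), np.float64(26.8)), (np.float64(609.4), np.float64(-149.9), np.float64(25.4))]
[(np.float64(613.5), np.float64(-133.1), np.float64(24.8)), (np.float64(613.5), np.float64(-133.6), np.float64(26.0)), (np.float64(609.2), np.float64(-149.4), np.float64(25.9)), (np.float64(609.0), np.float64(-149.8), np.float64(25.3))]
[(np.float64(613.3), np.float64(-133.2), np.float64(26.6)), (np.float64(613.1), np.float64(-133.4), np.float64(25.3)), (np.float64(608.7), np.float64(-149.3), np.float64(25.2)), (np.float64(608.6), np.float64(-149.7), np.float64(25.5))]
[(np.float64(612.8), np.float64(-133.0), np.float64(25.7)), (np.float64(612.9), np.float64(-133.5), np.float64(26.6)), (np.float64(608.4), np.float64(-149.2), np.float64(25.6)), (np.float64(608.2), np.float64(-149.6), np.float64(2
[... 2210 characters left out ...]
at64(6.4))), (324, (np.float64(-10.2), np.float64(1.3), np.float64(6.0))), (328, (np.float64(-10.6), np.float64(3.2), np.float64(6.8))), (332, (np.float64(-10.1), np.float64(5.1), np.float64(5.8))), (336, (np.float64(2.5), np.float64(5.8), np.float64(-18.2))), (340, (np.float64(1.8), np.float64(7.5), np.float64(-16.9))), (344, (np.float64(4.0), np.float64(8.8), np.float64(-21.0))), (348, (np.float64(4.5), np.float64(10.3), np.float64(-22.0))), (352, (np.float64(4.1), np.float64(11.9), np.float64(-21.1))), (356, (np.float64(4.2), np.float64(13.4), np.float64(-21.3))), (360, (np.float64(5.2), np.float64(14.7), np.float64(-23.3))), (364, (np.float64(10.8), np.float64(14.8), np.float64(-34.1)))]
```

Request:
carry_out(series=[[[0,0,-0.5,0,0,0,3.0],[0,0,-1.2,0,0,0,3.0],[0,0,-2.2,0,0,0,3.0],[0,0,-3.5,0,0,0,3.0],[0,0,-5.0,0,0,0,3.0]]])

```text
clock: 5.37
eef_pos: [561.1, -129.0, 63.2]
tool_rot: [3.141, 0.001, -0.27]
force: [0.1, 0.4, -1.3]
width: 30.3
```

Request:
carry_out(series=[[[0,0,-1.0,0,0,0,3.0],[0,0,-1.5,0,0,0,3.0],[0,0,-1.5,0,0,0,3.0],[0,0,-1.5,0,0,0,3.0],[0,0,-1.5,0,0,0,3.0]]])

```text
clock: 5.78
eef_pos: [561.1, -128.8, 76.9]
tool_rot: [3.142, 0.001, -0.27]
force: [-0.3, 0.1, -0.9]
width: 30.0
```

```bash
python3 snap.py w12; python3 go.py 562.3 -129.1 12;python3 - <<'E'
import cv2
from cell import *
d=get_image("scene");im=d["img"];cv2.imwrite("pics/s1z.png",cv2.resize(im[120:300,190:400],(700,600),interpolation=cv2.INTER_CUBIC))
E
```

```text
5.7833 [ 561.07178569 -128.80316584   76.85370786] [ 3.14156720e+00  1.06721587e-03 -2.70181256e-01] 30.04878298711861
5.8333 [ 561.  -128.8   76.7] [ 3.1415e+00  1.4000e-03 -2.7020e-01] 30.097806332862493 [ 0.1  0.6 -1. ] delta tool [ 1.430e+00 -6.000e-02  6.466e+01]
```

View pics/w12.png

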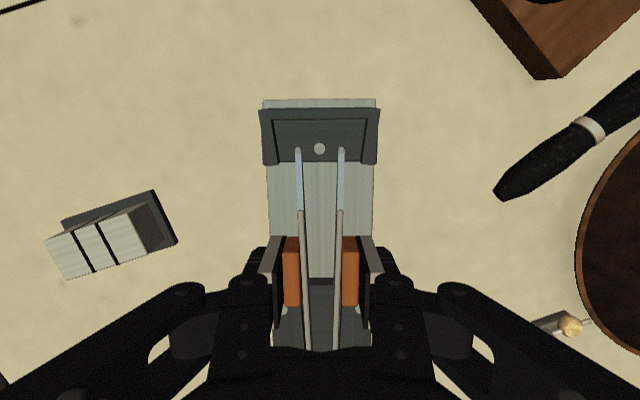

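View pics/s1z.png

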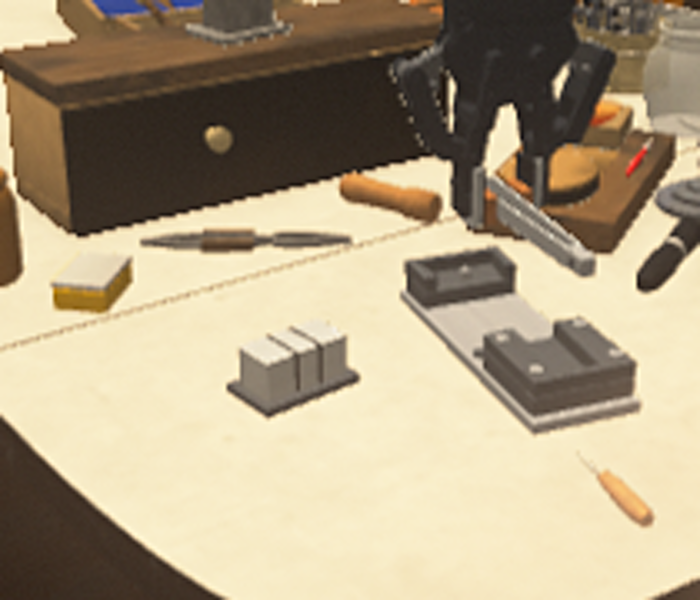

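```bash
python3 - <<'E'
from h import *
for n in("top0","w1","w2"):
    d=np.load(n+".npz");W=d["W"] if "W" in d else d["T"];P=cloud(d,W);im=d["img"]
    g=cv2.cvtColor(im,cv2.COLOR_BGR2GRAY)
    near=(np.hypot(P[...,0]-580,P[...,1]-4)<50)&(d["z_map"]>0)
    m=near&(np.abs(P[...,2]-30)<4)
    q=P[m];r=cv2.minAreaRect(q[:,:2].astype(np.float32));print(n,m.sum(),r,"z",np.median(q[:,2]),np.median(q,0))
    mx=np.median(g[m]);dk=m&(g<0.65*mx)
    k,l,st,c=cv2.connectedComponentsWithStats(dk.astype(np.uint8))
    for i in range(1,k):
        if st[i,4]<8: continue
        v,u=np.nonzero(l==i);X=np.array([ray(d,a,b,30,W)[:2] for a,b in zip(u,v)])
        f=cv2.fitLine(X.astype(np.float32),cv2.DIST_L2,0,.01,.01).ravel();print("  line",st[i],X.mean(0).round(1),f[:2],"x",X[:,0].min().round(1),X[:,0].max().round(1))
    v,u=np.nonzero(near);
    cv2.imwrite(f"pics/g_{n}.png",cv2.resize(im[max(v.min(),0):v.max(),max(u.min(),0):u.max()],None,fx=5,fy=5,interpolation=cv2.INTER_CUBIC))
E
```

```text
top0 267 ((581.589111328125, 6.084379196166992), (27.477834701538086, 53.156986236572266), 1.085390567779541) z 30.911902439385017 [580.80820091   5.87249829  30.91190244]
  line [275 213   9   1   9] [568.8 -11. ] [ 0.02164929 -0.99976563] x 568.6 569.0
w1 2365 ((580.9683227539062, 5.758213043212891), (28.337615966796875, 57.474388122558594), 3.240995407104492) z 29.60605621016333 [581.36520097   4.78240433  29.60605621]
  line [173 181  15  33  79] [583.2 -22.6] [0.99898744 0.04498941] x 569.0 596.6
  line [148 188  17  34 106] [582.3  -1.7] [0.9995057  0.03143852] x 567.3 595.6
  line [130 194  18  34 104] [580.4  14.2] [0.9996425  0.02673673] x 566.3 595.0
w2 4042 ((580.7301025390625, 6.28851318359375), (28.447912216186523, 57.9411506652832), 3.154125452041626) z 29.64130910181933 [581.56180457   4.29158694  29.6413091 ]
  line [ 85 210  63  53 389] [583.7 -11.8] [ 0.02420352 -0.99970704] x 567.2 596.8
  line [ 67 227  28  44 176] [581.2  14.2] [0.99924535 0.03884247] x 566.3 595.1
```

View pics/g_w2.png

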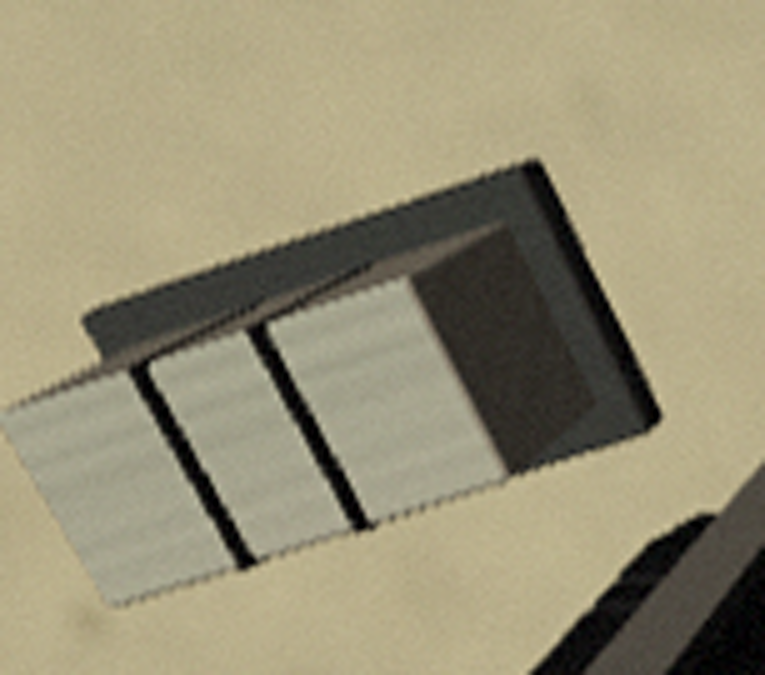

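Request:
carry_out(series=[[[-0.8,-1.5,0,0,0,-0.05,3.0],[-2.0,-3.8,0,0,0,-0.11,3.0],[-3.4,-6.4,0,0,0,-0.18,3.0],[-4.6,-8.7,0,0,0,-0.24,3.0],[-5.6,-10.6,0,0,0,-0.28,3.0]]])

```text
clock: 6.3
eef_pos: [534.4, -8.4, 76.8]
tool_rot: [-3.14, 0.002, 0.017]
force: [0.9, -0.1, -0.3]
width: 30.1
```

```bash
python3 go.py 531.5 3.7 77
```

```text
6.3 [534.4  -8.4  76.8] [-3.1399e+00  1.7000e-03  1.6500e-02] 30.14488078092949 [ 0.9 -0.1 -0.3] delta tool [ -2.74 -12.12  -0.15]
```

Request:
carry_out(series=[[[-0.1,-0.6,0,0,0,-0.01,3.0],[-0.3,-1.3,0,0,0,-0.02,3.0],[-0.3,-1.3,0,0,0,-0.02,3.0],[-0.3,-1.3,0,0,0,-0.02,3.0],[-0.3,-1.3,0,0,0,-0.02,3.0]]])

```text
clock: 6.72
eef_pos: [533.0, -0.5, 77.3]
tool_rot: [3.141, -0.0, 0.028]
force: [-0.2, 0.3, -0.2]
width: 30.2
```

```bash
python3 snap.py w13; python3 go.py 531.5 3.7 77
```

```text
6.7167 [ 5.33013825e+02 -4.67727094e-01  7.72908325e+01] [ 3.14051526e+00 -2.86857167e-04  2.77186739e-02] 30.18001380878456
6.7667 [ 5.331e+02 -5.000e-01  7.730e+01] [ 3.1406e+00 -4.0000e-04  2.7500e-02] 29.66176816503485 [ 0.1 -0.2  0.2] delta tool [-1.43 -4.23  0.32]
```

View pics/w13.png

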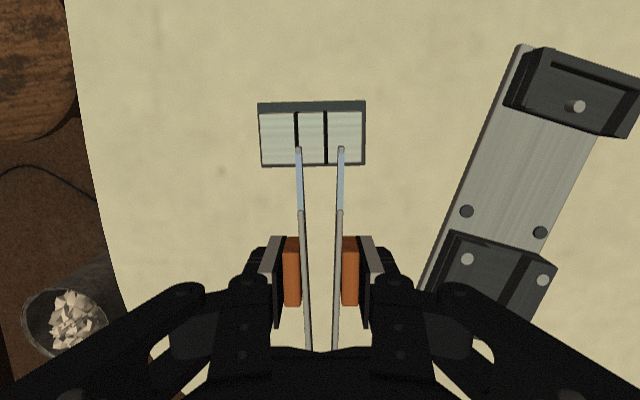

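```bash
cat >fin.py <<'E'
import sys
from h import *
d=np.load(sys.argv[1]+".npz");W=d["W"];P=cloud(d,W);im=d["img"];g=cv2.cvtColor(im,cv2.COLOR_BGR2GRAY)
zt=d["pos"][2]+9.2
Rt=R.from_euler('xyz',d["rot"]).as_matrix()
# gauge top
m=(np.hypot(P[...,0]-581,P[...,1]-6)<40)&(np.abs(P[...,2]-30)<3)
r=cv2.minAreaRect(P[m][:,:2].astype(np.float32));print("rect",r)
k,l,st,c=cv2.connectedComponentsWithStats((m&(g<80)).astype(np.uint8))
for i in range(1,k):
    if st[i,4]<15: continue
    v,u=np.nonzero(l==i);X=np.array([ray(d,a,b,30,W)[:2] for a,b in zip(u,v)])
    f=cv2.fitLine(X.astype(np.float32),cv2.DIST_L2,0,.01,.01).ravel();print(" line",st[i],X.mean(0).round(1),"slope",f[1]/f[0],"y@581",f[3]+(581-f[2])*f[1]/f[0])
# tips by depth
# tip arms from depth: points in the slab around tool z
Q=(P-d["pos"])@Rt
m=(Q[...,2]<0)&(Q[...,2]>-25)&(Q[...,0]>25)&(Q[...,0]<60)&(np.abs(Q[...,1])<25)
for sgn,nm in((-1,"left"),(1,"right")):
    q=Q[m&(sgn*Q[...,1]>0)];w=P[m&(sgn*Q[...,1]>0)]
    if len(q)<5: continue
    e=q[:,0].max();s=q[:,0]>e-4
    print(nm,"tip tool",np.median(q[s],0).round(2),"end x",e.round(1),"world",np.median(w[s],0).round(2), "n",s.sum(),"z",w[s][:,2].min(),w[s][:,2].max())
print("pos",d["pos"],d["rot"])
E
python3 fin.py w13; python3 tips.py w13 89 298.6 150 340.7 150
```

```text
rect ((580.9508666992188, 6.537528991699219), (28.3026123046875, 56.06019973754883), 3.006019115447998)
 line [323 111   5  53 197] [581.2  -1.6] slope 0.05662473 y@581 -1.5745211
 line [293 112   6  35 132] [586.1  14.7] slope 0.04380003 y@581 14.4334755
left tip tool [ 49.21  -8.78 -11.45] end x 51.1 world [581.94   9.72  88.74] n 79 z 83.07009513388846 90.55957047736032
right tip tool [ 49.27   7.6  -11.55] end x 51.2 world [582.48  -6.67  88.87] n 81 z 84.05175619983484 90.63679392188314
pos [ 5.33013825e+02 -4.67727094e-01  7.72908325e+01] [ 3.14051526e+00 -2.86857167e-04  2.77186739e-02]
[582.39381521   9.46805657  89.        ] [582.85859123  -6.58003778  89.        ] gap 16.054823232611945 mid [582.62620322   1.44400939  89.        ]
```

Request:
carry_out(series=[[[-0.1,-0.2,0.5,0,0,-0.01,3.0],[-0.1,-0.4,1.2,0,0,-0.015,3.0],[-0.1,-0.4,2.0,0,0,-0.015,3.0],[-0.1,-0.4,2.0,0,0,-0.015,3.0],[-0.1,-0.4,2.0,0,0,-0.015,3.0]]])

```text
clock: 7.18
eef_pos: [531.0, 5.0, 56.4]
tool_rot: [3.142, 0.002, 0.045]
force: [0.8, 0.3, 0.4]
width: 30.2
```

```bash
python3 snap.py w14; python3 fin.py w14
```

```text
7.1833 [530.99577506   4.95212449  56.42505652] [3.14155056e+00 1.77744568e-03 4.46189642e-02] 30.214470111521607
rect ((580.9436645507812, 6.412242889404297), (28.130691528320312, 56.03729248046875), 2.9509849548339844)
 line [303 109   6  59 256] [581.1  14.4] slope 0.055057265 y@581 14.403779
 line [336 109   6  44 180] [586.9  -1.2] slope 0.03892212 y@581 -1.4551347
left tip tool [ 49.1   -8.77 -11.79] end x 51.0 world [579.68  15.9   68.13] n 83 z 62.1560547949054 69.76534518727891
right tip tool [ 49.37   7.61 -11.79] end x 51.2 world [ 5.8068e+02 -4.0000e-01  6.8130e+01] n 81 z 62.46375305597303 69.97582168561601
pos [530.99577506   4.95212449  56.42505652] [3.14155056e+00 1.77744568e-03 4.46189642e-02]
```

Request:
carry_out(series=[[[0.05,0.1,0.8,0,0,0,3.0],[0.05,0.1,1.6,0,0,0,3.0],[0.05,0.1,2.2,0,0,0,3.0],[0.05,0.1,2.2,0,0,0,3.0],[0.05,0.1,2.2,0,0,0,3.0]]])

```text
clock: 7.65
eef_pos: [531.7, 4.1, 34.7]
tool_rot: [-3.142, 0.001, 0.045]
force: [1.0, -0.0, -1.1]
width: 30.2
```

Request:
carry_out(series=[[[0,0,0,0,0,0,3.0],[0,0,0,0,0,0,3.0],[0,0,0,0,0,0,3.0],[0,0,0,0,0,0,3.0],[0,0,0,0,0,0,3.0]]])

```text
clock: 8.07
eef_pos: [532.3, 4.1, 35.6]
tool_rot: [3.142, -0.0, 0.045]
force: [-1.0, 0.4, -0.2]
width: 30.2
```

```bash
python3 snap.py w15; python3 fin.py w15; python3 go.py 0 0 0; python3 - <<'E'
import cv2
from cell import *
d=get_image("scene");im=d["img"];cv2.imwrite("pics/s2z.png",cv2.resize(im[180:270,230:350],(800,600),interpolation=cv2.INTER_CUBIC))
E
```

```text
8.0667 [532.33345927   4.09933042  35.55277035] [ 3.14158254e+00 -4.30868280e-04  4.47642475e-02] 30.155045650562904
rect ((580.8450317382812, 6.438955307006836), (28.53011703491211, 56.22435760498047), 2.773214101791382)
 line [337 113   6  40 184] [588.8  -1.1] slope 0.026839223 y@581 -1.3248017
 line [299 114   7  66 260] [582.7  14.3] slope 0.07622801 y@581 14.140454
left tip tool [ 49.14  -8.77 -11.48] end x 51.2 world [581.    15.07  47.05] n 79 z 42.25308716808334 48.76636943976169
right tip tool [ 49.34   7.59 -11.63] end x 51.2 world [581.92  -1.26  47.2 ] n 81 z 42.03769460675329 48.93151768358649
pos [532.33345927   4.09933042  35.55277035] [ 3.14158254e+00 -4.30868280e-04  4.47642475e-02]
8.1167 [532.3   4.1  35.5] [ 3.1416e+00 -4.0000e-04  4.4800e-02] 29.976342612911907 [-0.3 -0.4 -0.1] delta tool [-531.96  -19.73   35.32]
```

View pics/w15.png

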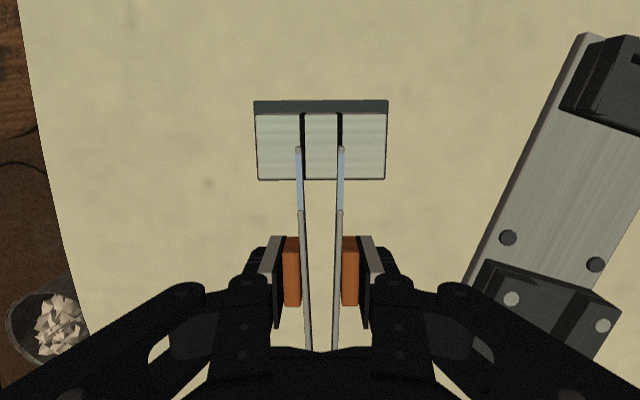

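View pics/s2z.png

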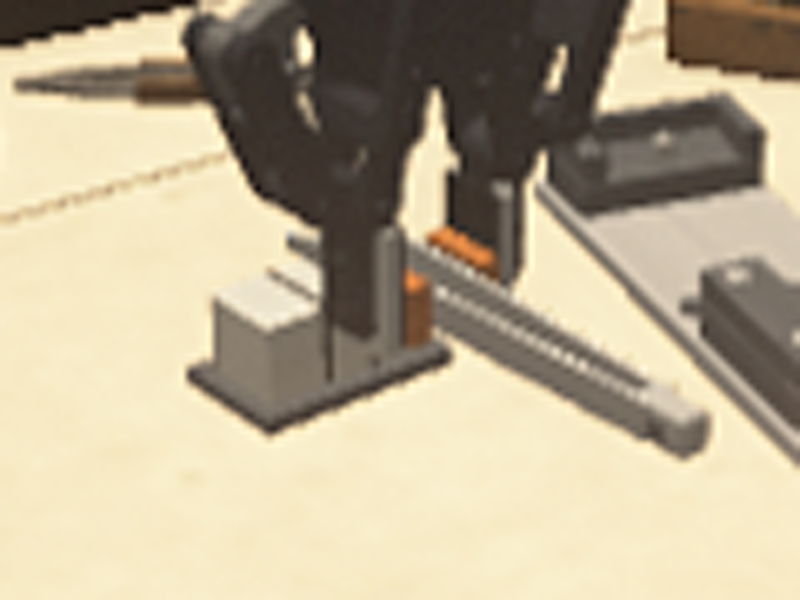

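Request:
carry_out(series=[[[0,0,0,0,0,0,3.0],[0,0,0,0,0,0,3.0],[0,0,0,0,0,0,3.0],[0,0,0,0,0,0,3.0],[0,0,0,0,0,0,3.0]]])

```text
clock: 8.58
eef_pos: [532.2, 4.1, 35.3]
tool_rot: [-3.142, 0.0, 0.045]
force: [-0.8, -0.3, -0.6]
width: 30.0
```

Request:
carry_out(series=[[[0,0,0,0,0,0,3.0],[0,0,0,0,0,0,3.0],[0,0,0,0,0,0,3.0],[0,0,0,0,0,0,3.0],[0,0,0,0,0,0,3.0]]])

```text
clock: 9.0
eef_pos: [532.2, 4.1, 35.3]
tool_rot: [-3.142, -0.0, 0.045]
force: [1.1, 0.2, 0.8]
width: 29.9
```

Request:
carry_out(series=[[[0,0,0,0,0,0,3.0],[0,0,0,0,0,0,3.0],[0,0,0,0,0,0,3.0],[0,0,0,0,0,0,3.0],[0,0,0,0,0,0,3.0]]])

```text
clock: 9.42
eef_pos: [532.2, 4.1, 35.3]
tool_rot: [-3.142, -0.0, 0.045]
force: [-0.8, 0.2, -0.1]
width: 30.0
```

Request:
carry_out(series=[[[0,0,0,0,0,0,3.0],[0,0,0,0,0,0,3.0],[0,0,0,0,0,0,3.0],[0,0,0,0,0,0,3.0],[0,0,0,0,0,0,3.0]]])

```text
clock: 9.83
eef_pos: [532.2, 4.1, 35.3]
tool_rot: [-3.142, -0.0, 0.045]
force: [-0.3, 0.1, -0.4]
width: 30.1
```

```bash
python3 snap.py w16; python3 fin.py w16; python3 go.py 0 0 0; python3 - <<'E'
import numpy as np,cv2
from cell import *
d=get_image("top");cv2.imwrite("pics/t2.png",cv2.resize(d["img"][110:310,220:460],(720,600),interpolation=cv2.INTER_CUBIC))
E
```

```text
9.8333 [532.19226271   4.1128129   35.32421029] [-3.14159067e+00 -4.12267676e-05  4.48306671e-02] 30.052122049667258
rect ((580.7454223632812, 6.515727996826172), (28.543460845947266, 56.27223587036133), 2.706963300704956)
 line [299 113   7  67 267] [583.   14.3] slope 0.07801625 y@581 14.17405
 line [336 113   7  40 185] [588.8  -1.1] slope 0.028626554 y@581 -1.3047329
left tip tool [ 49.14  -8.77 -11.59] end x 51.0 world [580.88  15.08  46.92] n 81 z 41.584499633769866 48.33110974512084
right tip tool [ 49.31   7.58 -11.68] end x 51.2 world [581.76  -1.24  47.  ] n 82 z 41.967517874023116 48.63985512325306
pos [532.19226271   4.1128129   35.32421029] [-3.14159067e+00 -4.12267676e-05  4.48306671e-02]
9.8833 [532.2   4.1  35.3] [-3.1416 -0.      0.0448] 30.30933028801643 [-0.1  0.3 -0.2] delta tool [-531.82  -19.71   35.32]
```

View pics/t2.png

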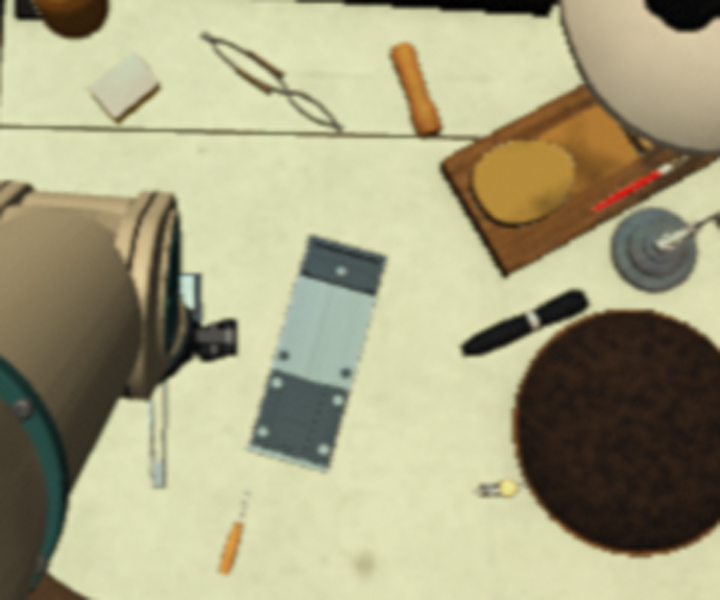

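Nothing has moved for more than a second, and the other things on the bench haven't shifted: the tin, cross tweezers and clamps are at the same pixels as in the first top view. I'm handing the job in.

```bash
python3 -c "from cell import *;print(finish_job())"
```

```text
the job is handed in; nothing more can be done
None
```

I lifted the tweezers out of the die by both grips, already squeezed to a finger opening of about 30 mm. I then carried them to the gauge and handed in at about 9.9 s with the tips over the lines. No verdict is reported.

Last checks before handing in, from the wrist camera and the arm's own readings:

| Check | Measured | Limit |
|---|---|---|
| Gap between tips | 16.3 mm | 14–18 mm |
| Finger opening | 30.0–30.3 mm | about 30 mm at the marked gap |
| Sideways error from each line | under 1 mm | 4 mm |
| Distance from the block's middle, along the lines | about 1 mm | 14 mm |
| Tip middles above the block | about 15 mm | 25 mm |

- **Steadiness:** the measured pose stayed put for the last 1.3 s. The outside force was only noise of about 1 N, so I saw no sign of contact with gauge or die.
- **Other things on the bench:** the bystanders in the top view showed no shift from the first picture.
- **Disagreements:**
  - The arm's pose wandered 1–4 mm from its commands after moves, so I corrected from the pictures.
  - The gap read slightly differently by method: 16.1 mm from pixels and 16.4 mm from depth, taken just before the final descent.

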